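# Close the clamped compound pot and press its lid home

## Robot

A 7-joint arm with a two-finger parallel gripper is mounted at the origin on the work surface. World frame = base frame: x ahead of the robot, y to its left, z up, the work surface at z = 0. Lengths are in m, angles in rad, forces in N, time in s.
With the tool pointing down it reaches from about 0.4 to 0.85 m from the base axis. Payload 10.4 kg.
Tool frame: the origin (TCP) lies at the very end of the fingers, on their centre line; the grasp point (between the pads) lies 19 mm behind it (bot.hold_point_z is the z of the grasp point in the tool frame, in m); z points along the fingers, y is the direction in which the jaws open and shut (so a half turn about z gives the same grasp; the last joint's range is limited). The gripper opens to 85 mm and grips with 20 to 120 N. Pads are 22 mm wide; open, the fingers measure 114 mm over their backs; the gripper's body (76 mm by 85 mm) begins 54 mm behind the grasp point. The pads swing forward as they close: fully open they stand 13 mm farther back than shut.
Start: joints at [1.249, 0.332, -0.065, 1.46, 0.022, 1.35, -0.088], TCP at [0.184, -0.597, 0.231] pointing down, gripper open.
Joint ranges: [-2.6, 2.6], [-0.5, 2.12], [-1.47, 1.34], [0.16, 2.42], [-1.27, 4.41], [0.06, 2.06], [-2.6, 2.6]. Speed limits (rad/s): [2.22, 2.22, 2.79, 2.79, 3.14, 3.14, 3.14].

## Interface

Orientations are given as a unit quaternion [x, y, z, w].
In Python, from plant import read_state, cams, bot gives the robot as it stands.
- The arm moves only by the shell command python3 -m jog 'ROWS' [OPENING] [FORCE]. ROWS is JSON, a list of rows, each an object with "translation": the shift along the world's x, y, z in m, a list of three; "yaw": the turn about the world's z in degrees. A call has 1 to 12 rows; each row is the pose to reach, as a shift and turn from the pose commanded when the call began; what a row does not reach only later rows make up. A row lasts 1/12 s, in which the tool goes at most 41.7 mm and 7.16 degrees, less where a joint would pass 70% of its speed; a pose out of reach is approached as far as the arm can. A call with a gripper value outside its range is refused whole. OPENING is the finger opening in m, from 0 to 0.0854, set as the call begins (- or left out, the last holds). The fingers move at their own pace and stop on an object; FORCE is the grip in N (left out, the last holds). Time passes only in rows, so rows that repeat a pose let the fingers close. It gives the time, the measured TCP pose, the force and the opening at its end, in the units of the state.
- read_state(): the state, without advancing time (a new reading comes with each control period).
- cams.camera(name): name is "scene" or "top"; returns a dict with "color" (400x640x3 uint8, red, green, blue), "range_z" (400x640 float32, m along the optical axis (not along the pixel's ray), 0 where there is no reading), "vfov" (degrees; the focal length in pixels is half the picture's height over the tangent of half this angle, whatever the lens; pixels are square), "cx", "cy" (the principal point, pixels), "R" (3x3) and "t" (3): a world point X has camera coordinates R X + t. Camera axes: x right, y down, z forward; pixel columns grow to the right and rows downward; lengths in m; the calibration is good to about 2 mm. A picture is of the moment at which its call begins.
- bot.close_job(): hands the job in, once; it reports no verdict.
The state is a dict: "t": time; "joint_pos": joint angles; "dq": joint speeds; "effort": joint torques, N m; "tcp_pos": TCP position; "tcp_rot": TCP orientation; "ft_force": force on the tool from outside, world axes, zero at the start; "wrist_torque": the same for the moment, N m; "gripper_width": finger opening in m.
Only numpy, scipy, OpenCV 4.12 (cv2) and the standard library are available. Lean on these libraries where they do the work, as an engineer would, in place of code of your own. Each camera call takes 0.05 s, during which the arm holds its last target.

## Task

Take the oblong brass lid out of the wooden rack, where it can only be held by its two ends, lay it on the cork pad and let go, then take it again across its width, because the vise jaws leave no room at the ends of the pot. Set it plug down into the mouth of the oblong pot so that it stands there loosely and let go; then press it down from above until both ends are fully home on the rim, lift off, and press down on top once more, firmly, to confirm that it no longer gives. Leave the round lid and the other things on the bench where they are, and leave the lid closed.

Things in the scene. Friction and masses are not known exactly. Their poses are not given: they have to be found in the camera images.
- lid: Oblong brass lid, 90 g: flat flange 62 mm (x) by 46 mm (y), 10 mm thick, over a plug 50 x 30 mm, 12 mm deep, its lowest 4 mm only 44 x 24 mm as lead-in. Origin: centre of the plug's underside; z up, the flange lies 12 to 22 mm above it. Fits the pot either way round. Starts upright, standing on its plug in one of the rack's two channels, x along the channel.
- lid_end_a (a point): Point on the lid at the flange's underside, 25 mm along +x from the lid's middle: the +x end's height. Axes as the lid's.
- lid_end_b (a point): The same at the -x end of the lid.
- round_lid: A round brass lid, flange 46 mm in diameter, 22 mm high in all, in the other channel of the rack. It does not fit the pot: leave it. Origin: centre of its underside.
- rack: Fixed dark wooden rack, 84 mm (x) by 136 mm (y). Base 8 mm thick; two channels along x, 52 mm wide, middles at y = +34 and -34 mm, open at both ends, between walls that stand to 34 mm above the bench (4 mm above a lid's top, 3 mm beside the lid: no room for fingers). Origin: centre of its underside.
- pad: Fixed cork pad on the bench, 110 x 110 mm, 6 mm thick. Origin: centre of its underside.
- vise: Fixed low steel vise in a glass dish (156 mm across, 14 mm high), holding the brass pot: outside 60 mm (x) by 40 mm (y), walls 3 mm, rim 78 mm above the bench. Jaws at its +x and -x ends, 36 mm wide, rise 9 mm above the rim, there 34 mm from the middle; its y sides are free. Below 40 mm height the vise is 53 mm in radius. Origin: centre of the underside, on the bench, under the pot.
- pot_mouth (a point): Centre of the pot's 54 x 34 mm mouth at rim height; x along its long side, z up. Inside, a stiff seal under each end (15 mm from the middle) keeps a lid 5 to 6 mm proud. Each seal gives at about 6 N (12 N pressed in the middle), has no spring and stays down. Home: flange resting on the rim, lid origin 12 mm below the rim, lid top 10 mm above it, 1 mm above the jaws.
- burnisher: Bystander: burnishing tool with a dark wooden ball handle 44 mm thick, about 105 mm long, lying on the bench. Origin: below the handle's back end.
- jar: Bystander: small glass jar with a cap, 40 mm across, 45 mm high. Origin: centre of its underside.
- brush: Bystander: brush about 150 mm long lying on the bench. Origin: underside of it, near its middle.
There are look-alikes about, which are no part of the job. Several things look just like the pad: the one meant starts farthest to the robot's right.

How it is judged:
On the way, in this order (a step that is already met when the one before it is completed fails the run):
1. the oblong lid lies flat and still on the cork pad, let go (horizontal distance between lid and pad below 0.05 m and height (world z) of lid below 0.01 m and angle between lid's own z axis and vertical below 0.1 rad and linear speed of lid below 0.02 m/s and angular speed of lid below 0.2 rad/s and contact force between lid and the fingers below 0.3 N and contact force between lid and the arm below 0.3 N), for 0.2 s.
2. the lid stands with its plug in the pot's mouth, let go, not yet pressed home (horizontal distance between lid and pot_mouth below 0.005 m and angle between the x axis of lid and the x axis of pot_mouth, either way round below 0.15 rad and z of lid in the frame of pot_mouth below -0.002 m and angle between lid's own z axis and vertical below 0.2 rad and linear speed of lid below 0.02 m/s and angular speed of lid below 0.2 rad/s and contact force between lid and the fingers below 0.3 N and contact force between lid and the arm below 0.3 N), for 0.2 s.
3. both ends of the lid have been pressed home on the rim and the fingers have lifted off (horizontal distance between lid and pot_mouth below 0.005 m and angle between the x axis of lid and the x axis of pot_mouth, either way round below 0.15 rad and z of each of lid_end_a, lid_end_b in the frame of pot_mouth below 0.002 m and z of lid in the frame of pot_mouth above -0.016 m and angle between lid's own z axis and vertical below 0.06 rad and contact force between lid and the fingers below 0.3 N and contact force between lid and the arm below 0.3 N), for 0.1 s.
4. the seated lid is pressed once more from above with over 4 N, which the pot takes (horizontal distance between lid and pot_mouth below 0.005 m and angle between the x axis of lid and the x axis of pot_mouth, either way round below 0.15 rad and z of each of lid_end_a, lid_end_b in the frame of pot_mouth below 0.002 m and z of lid in the frame of pot_mouth above -0.016 m and angle between lid's own z axis and vertical below 0.06 rad and contact force between lid and the fingers above 4 N and contact force between lid and vise above 4 N), for 0.05 s.
At the end, for the whole second after the job is handed in: The oblong lid sits in the pot's mouth, both ends within 2 mm of the rim, centred within 5 mm, upright and at rest, let go; the round lid, burnisher, jar and brush are within 30 mm of where they began (all of step 3 and linear speed of lid below 0.02 m/s and angular speed of lid below 0.2 rad/s and distance of each of round_lid, burnisher, jar, brush from where it was at the start of the episode below 0.03 m); the robot touches nothing.
It fails at once if the round lid is shifted by more than 30 mm (distance of round_lid from where it was at the start of the episode above 0.03 m).
It fails at once if the burnisher is shifted by more than 30 mm (distance of burnisher from where it was at the start of the episode above 0.03 m).
It fails at once if the glass jar is shifted by more than 30 mm (distance of jar from where it was at the start of the episode above 0.03 m).
It fails at once if the brush is shifted by more than 30 mm (distance of brush from where it was at the start of the episode above 0.03 m).
It also fails if it takes over 67 s, if anything falls off the work surface, if the arm or the gripper's body presses on something with over 40 N, if the wrist force passes 120 N, or if a joint passes its speed limit or range.

## Working session

There is one attempt and no reset: what is moved stays moved. The work goes in short steps, Python scripts to look and compute and a shell command to move; the robot and the scene stay as the last step left them, time stands still between calls to the robot, and variables do not carry over. Pictures are saved under pics/ and viewed, and the job is handed in when it is done.

```bash
ls; mkdir -p pics
cat > h.py <<'E'
import numpy as np, cv2
from plant import read_state, cams, bot
def shot(n):
    c=cams.camera(n); H,W=c["color"].shape[:2]
    c["f"]=H/2/np.tan(np.radians(c["vfov"])/2); c["R"]=np.array(c["R"]);c["t"]=np.array(c["t"])
    return c
def cloud(c):
    z=c["range_z"]; H,W=z.shape; u,v=np.meshgrid(np.arange(W),np.arange(H))
    P=np.stack([(u-c["cx"])/c["f"]*z,(v-c["cy"])/c["f"]*z,z],-1)
    X=(P-c["t"])@c["R"]; X[z==0]=np.nan
    return X
def ray(c,u,v,h):
    d=c["R"].T@np.array([(u-c["cx"])/c["f"],(v-c["cy"])/c["f"],1.]); o=-c["R"].T@c["t"]
    return o+d*(h-o[2])/d[2]
def proj(c,X):
    p=c["R"]@np.array(X)+c["t"]; return c["cx"]+c["f"]*p[0]/p[2], c["cy"]+c["f"]*p[1]/p[2]
def save(n,c,box=None,s=1):
    im=c["color"][:,:,::-1]
    if box: im=im[box[1]:box[3],box[0]:box[2]]
    im=cv2.resize(im,None,fx=s,fy=s,interpolation=cv2.INTER_CUBIC); cv2.imwrite("pics/"+n,im)
E
python3 - <<'E'
from h import *
for n in("scene","top"):
    c=shot(n); save(n+"0.png",c,s=1.25); np.save(n+"0.npy",c,allow_pickle=True)
    print(n,c["f"],c["cx"],c["cy"],-c["R"].T@c["t"],c["R"][2])
s=read_state();print(s);print(bot.hold_point_z,[a for a in dir(bot) if a[0]!='_'])
E
```

```text
pics
scene 418.868411354686 318.32397236524326 199.98182963256693 [1.04568017 0.08193308 0.72540638] [-0.62990746 -0.06528568 -0.77392143]
top 438.7923866917588 315.39972782384615 203.78459065208943 [0.34467907 0.04783974 1.17544367] [ 0.1728712  -0.01617371 -0.98481164]
{'t': 0.1, 'joint_pos': array([ 1.24939725,  0.33281429, -0.06469783,  1.46083531,  0.02161956,
        1.34988429, -0.0885182 ]), 'dq': array([-0.00169858, -0.00288216, -0.00051355, -0.00238524, -0.0003286 ,
       -0.00052251,  0.00222086]), 'effort': array([ 1.40793927e-03, -6.26747847e+01,  4.93260717e-02, -3.92431569e+01,
        1.64114137e-02,  6.99815704e-03, -3.51139192e-05]), 'tcp_pos': array([ 0.18387912, -0.59700313,  0.23060249]), 'tcp_rot': array([ 9.88860231e-01,  1.48845743e-01, -1.29320296e-04, -6.09014832e-04]), 'ft_force': array([ 0.66282562, -0.27770569,  0.48206618]), 'wrist_torque': array([ 0.0314826 , -0.00247352, -0.00679957]), 'gripper_width': 0.08562757690786763}
-0.0187 ['MotionError', 'close_job', 'hold_point_z']
```

View pics/scene0.png

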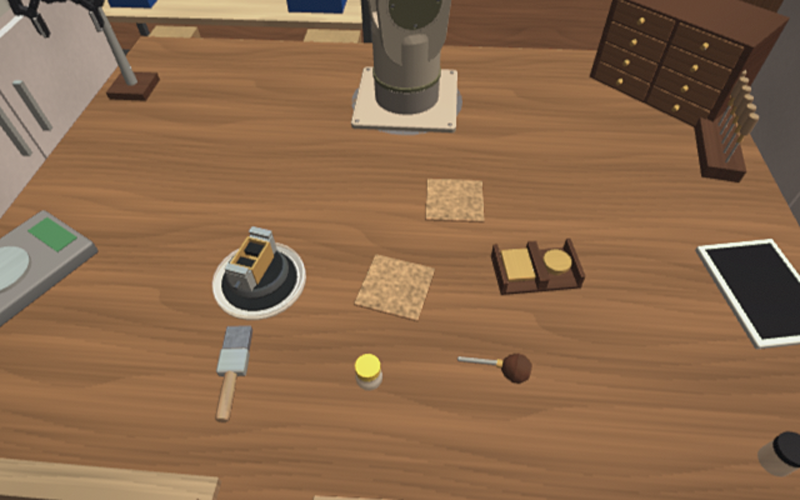

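View pics/top0.png

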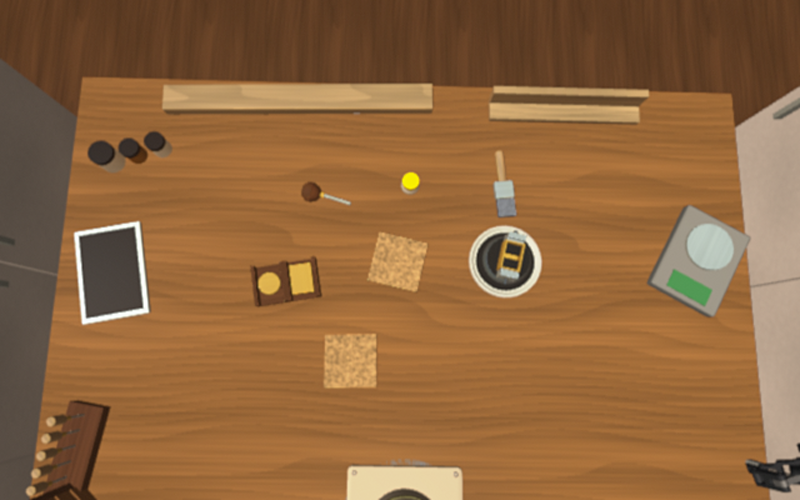

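Both views show the rack with the oblong lid at scene (518,264)/top (302,278) and the round lid next to it. The vise is at scene (258,278)/top (506,260). There are two cork pads, at top (397,262) and (350,360). -y (the robot's right) should be picture-right in top, so I'll check that while measuring.

Run:
```python
from h import *
t=shot("top"); s=shot("scene")
save("rack_t.png",t,(190,190,290,260),6); save("vise_t.png",t,(365,170,445,245),7); save("pads.png",t,(240,180,360,320),4)
save("rack_s.png",s,(380,180,480,245),7); save("vise_s.png",s,(160,170,255,260),6)
X=cloud(t); Xs=cloud(s)
for nm,(u,v) in dict(padA=(397,262),padB=(350,360),lid=(302,278),round=(268,283),vise=(510,257),jar=(411,181),burn=(311,191),brush=(503,185)).items():
    u=int(u/1.25);v=int(v/1.25); print(nm,X[v,u].round(4))
# pads by colour: print hsv
hsv=cv2.cvtColor(t["color"],cv2.COLOR_RGB2HSV)
for n,(u,v) in dict(pad=(317,209),wood=(320,250),lid=(241,222),rim=(402,215),rack=(225,218)).items(): print(n,hsv[v,u])
```

```text
padA [0.5354 0.0241 0.0082]
padB [0.3247 0.1176 0.0055]
lid [0.4938 0.2238 0.0273]
round [0.4814 0.2929 0.0318]
vise [ 0.5446 -0.2139  0.045 ]
jar [ 0.7057 -0.0018  0.0476]
burn [0.6802 0.2113 0.0429]
brush [ 0.7075 -0.2063  0.0203]
pad [ 16 137 197]
wood [ 15 165 164]
lid [ 21 166 224]
rim [ 30  24 181]
rack [ 12 155 102]
```

View pics/rack_t.png

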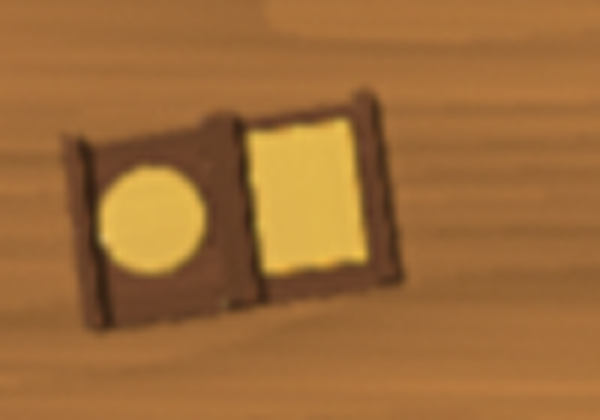

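View pics/vise_t.png

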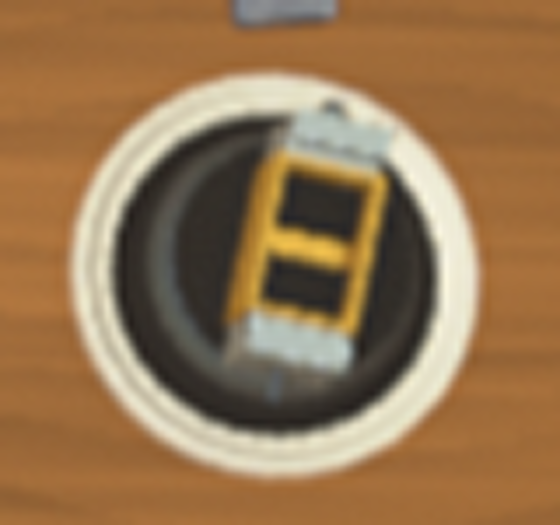

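View pics/pads.png

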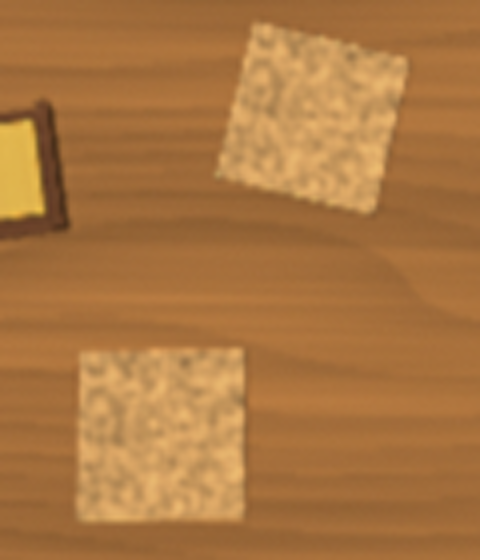

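View pics/rack_s.png

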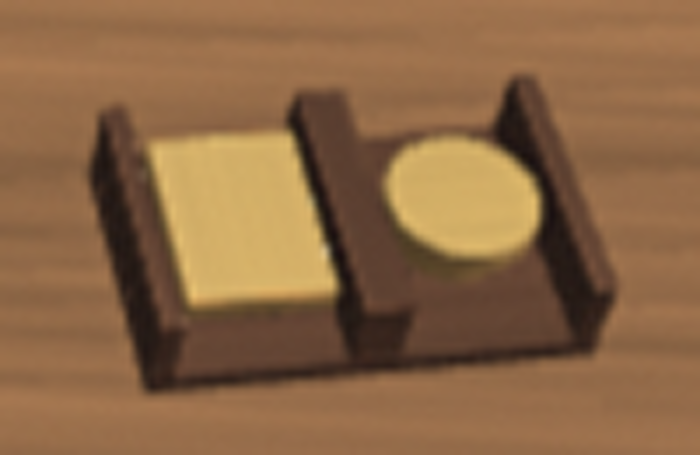

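View pics/vise_s.png

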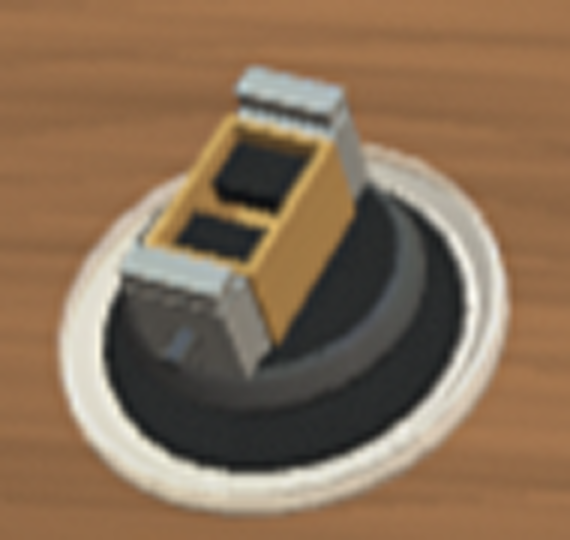

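The crops confirm it: pad A (top 397,262; y≈+0.024) is farther to the robot's right than pad B (top 350,360; y≈+0.118), so pad A is the one meant. Next I'll measure lid, pad and mouth in both views.

```bash
cat >> h.py <<'E'
def rect(c,mask,h,seed):
    n,l,st,ce=cv2.connectedComponentsWithStats(mask.astype(np.uint8))
    k=l[seed[1],seed[0]]
    if k==0: return None
    big=cv2.resize((l==k).astype(np.float32),None,fx=4,fy=4,interpolation=cv2.INTER_LINEAR)
    cs,_=cv2.findContours((big>.5).astype(np.uint8),cv2.RETR_EXTERNAL,cv2.CHAIN_APPROX_NONE)
    p=max(cs,key=len)[:,0].astype(float); p=(p+.5)/4-.5
    W=np.array([ray(c,u,v,h)[:2] for u,v in p])
    (cx,cy),(w,d),a=cv2.minAreaRect((W*1000).astype(np.float32))
    if w<d: w,d,a=d,w,a+90
    return np.round([cx,cy,w,d,(a+90)%180-90],1)
def hsv(c): return cv2.cvtColor(c["color"],cv2.COLOR_RGB2HSV).astype(int)
E
python3 - <<'E'
from h import *
t=shot("top"); s=shot("scene")
for n,c,lid,pad in(("top",t,(241,222),(317,209)),("scene",s,(414,211),(316,229))):
    q=hsv(c); H,S,V=q[...,0],q[...,1],q[...,2]
    print(n,"lid px",q[lid[1],lid[0]],"pad",q[pad[1],pad[0]])
    print(" lid",rect(c,(H>=18)&(H<=25)&(S>120)&(V>150),.030,lid))
    r,g,b=[c["color"][...,i].astype(int) for i in range(3)]
    m=cv2.morphologyEx(((V>150)&(S<160)).astype(np.uint8),cv2.MORPH_CLOSE,np.ones((5,5)))
    m=cv2.morphologyEx(m,cv2.MORPH_OPEN,np.ones((3,3)))
    print(" pad",rect(c,m,.006,pad))
    # dish
    m=((V>150)&(S<90)).astype(np.uint8); l=cv2.connectedComponentsWithStats(m)
    for k in range(1,l[0]):
        x,y,w,h,a=l[2][k]
        if a>300: print("  white comp",l[2][k])
# mouth corners from crops: top crop (365,170)x7 ; scene crop (160,170)x6
mt=[(284,160),(388,172),(358,330),(248,320)]
E
```

```text
top lid px [ 21 166 224] pad [ 17 137 196]
 lid [492.3 224.2  65.1  47.4   9.4]
 pad [536.   21.8 117.2 115.4 -12.5]
  white comp [  522    70   118   300 14222]
  white comp [  59  177   60   83 1084]
  white comp [ 375  180   58   58 1009]
  white comp [ 277  373   93   27 2186]
scene lid px [ 20 130 212] pad [ 16 109 178]
 lid [492.5 225.2  64.1  46.2   9.7]
 pad [ 258.6 -368.4 2140.8  757.1   67.3]
  white comp [   0    0   94  125 7027]
  white comp [  81    0  209   19 2491]
  white comp [ 281   53   85   50 1977]
  white comp [   0   76   36   99 1462]
  white comp [558 191  82  87 950]
  white comp [ 169  194   76   62 1200]
  white comp [  0 197  23  35 611]
  white comp [174 278  24  56 514]
```

Run:
```python
from h import *
t=shot("top"); s=shot("scene")
save("v_t.png",t,(385,180,430,228),12); save("v_s.png",s,(175,175,230,240),9)
```

```text
(no output)
```

View pics/v_t.png

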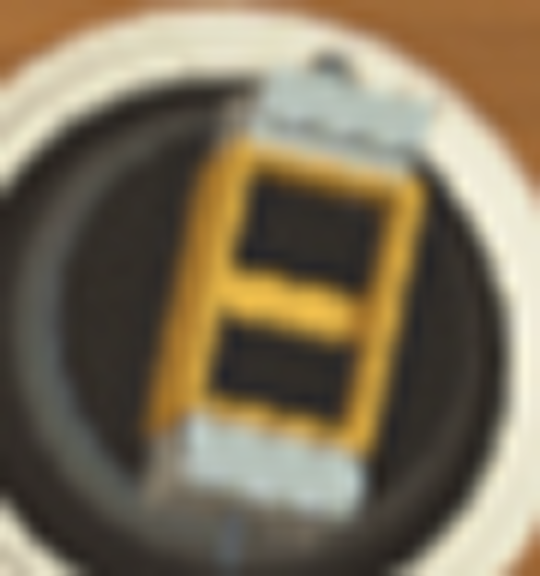

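View pics/v_s.png

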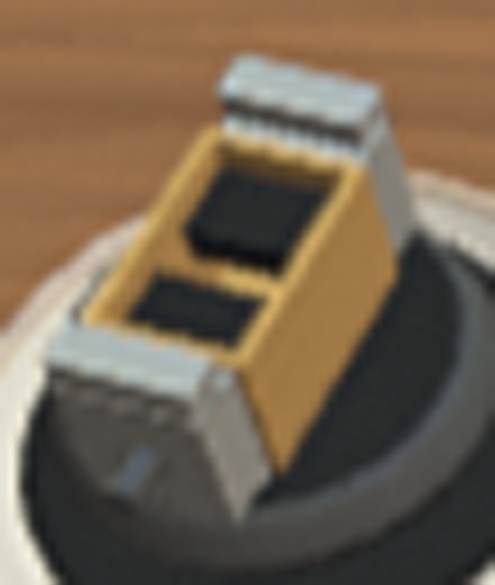

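Run:
```python
from h import *
t=shot("top"); s=shot("scene")
def L(c,off,k,pts,h): return np.array([ray(c,(p[0]+.5)/k-.5+off[0],(p[1]+.5)/k-.5+off[1],h)[:2]*1000 for p in pts])
for n,c,off,k,e,jaw in(("top",t,(385,180),12,[(428,180),(372,455),(232,150),(178,430)],[(268,65),(438,97),(195,410),(368,450),(250,125),(415,165),(180,478),(352,520)]),
                   ("scene",s,(175,175),9,[(213,130),(83,318),(368,165),(243,368)],[(240,55),(383,88),(220,95),(362,125),(62,325),(215,362),(45,370),(198,400)])):
    P=L(c,off,k,e,78e-3); J=L(c,off,k,jaw,87e-3)
    print(n,"rim pts\n",P.round(1)); 
    for i in(0,2): d=P[i]-P[i+1]; print(" dir",np.degrees(np.arctan2(d[1],d[0])).round(1))
    d=(P[0]-P[1])/np.linalg.norm(P[0]-P[1])+(P[2]-P[3])/np.linalg.norm(P[2]-P[3]);d/=np.linalg.norm(d);nn=np.array([-d[1],d[0]])
    a=(P[:2]@nn).mean();b=(P[2:]@nn).mean(); print(" width",abs(a-b),"mid n",(a+b)/2)
    print("jaw\n",(J).round(1)," along d",(J@d).round(1)," n",(J@nn).round(1))
    q=hsv(c); m=((q[...,2]>150)&(q[...,1]<90)).astype(np.uint8)
    n_,l,st,ce=cv2.connectedComponentsWithStats(m)
    sd=[k2 for k2 in range(1,n_) if (abs(st[k2][:2]-([375,180] if n=="top" else [169,194])).max()<3)][0]
    ys,xs=np.where(l==sd); hull=cv2.convexHull(np.stack([xs,ys],1).astype(np.int32))[:,0]
    W=np.array([ray(c,u,v,.014)[:2]*1000 for u,v in hull]); (cx,cy),r=cv2.minEnclosingCircle(W.astype(np.float32)); el=cv2.fitEllipse(W.astype(np.float32))
    print(" dish",cx,cy,r,el)
    X=cloud(c); z=X[...,2]; mm=(abs(X[...,0]-.54)<.08)&(abs(X[...,1]+.21)<.08)&(z>.083)&(z<.093)
    print(" jaw-depth pts",mm.sum(),X[mm].mean(0).round(4))
    mm=(abs(X[...,0]-.54)<.08)&(abs(X[...,1]+.21)<.08)&(z>.073)&(z<.082); print(" rim-depth",mm.sum(),X[mm].mean(0).round(4))
```

```text
top rim pts
 [[ 566.6 -238.2]
 [ 507.  -224.8]
 [ 572.3 -196.3]
 [ 511.6 -183.7]]
 dir -12.7
 dir -11.7
 width 41.62246924446222 mid n -91.9296328614842
jaw
 [[ 589.  -202.4]
 [ 582.8 -238.5]
 [ 514.6 -185.5]
 [ 506.8 -221.8]
 [ 575.9 -198.3]
 [ 567.9 -233.2]
 [ 500.1 -182.1]
 [ 491.9 -218.1]]  along d [618.5 620.  542.1 542.2 604.8 604.4 527.3 526.9]  n [ -73.2 -109.8  -72.5 -109.6  -72.  -107.8  -72.2 -109.1]
 dish 540.3590698242188 -209.01866149902344 79.20746612548828 ((540.1094360351562, -209.54640197753906), (156.0721893310547, 157.75535583496094), 54.63721466064453)
 jaw-depth pts 141 [ 0.5417 -0.2106  0.087 ]
 rim-depth 201 [ 0.5426 -0.2104  0.0768]
scene rim pts
 [[ 508.1 -221. ]
 [ 563.6 -234.9]
 [ 515.8 -183. ]
 [ 574.5 -196.2]]
 dir 165.9
 dir 167.3
 width 39.427080098945225 mid n 77.89267818001737
jaw
 [[ 492.9 -216.6]
 [ 500.4 -181.5]
 [ 505.2 -218. ]
 [ 511.6 -183.5]
 [ 572.5 -234.5]
 [ 579.9 -198.8]
 [ 584.8 -234.6]
 [ 590.1 -199.7]]  along d [-529.6 -528.8 -541.9 -540.2 -611.3 -610.2 -623.2 -620.3]  n [96.6 60.6 95.  60.  95.5 59.  92.7 57.5]
 dish 544.9434204101562 -208.06797790527344 82.42945861816406 ((544.463623046875, -207.47950744628906), (156.52572631835938, 164.9851837158203), 124.07103729248047)
 jaw-depth pts 198 [ 0.5444 -0.2094  0.0869]
 rim-depth 337 [ 0.5391 -0.207   0.077 ]
```

Both views agree:
- **Mouth:** about (541.6, -209.8), long axis at -12.8°.
- **Lid:** (492.4, 224.7), long axis at +9.5°.
- **Pad:** (536, 22).

The jaw axis now points at -72.9°, so the turn for the end grasp is about +82.4°.

```bash
python3 -m jog '[{"translation":[0.24,0.40,0],"yaw":82.4},{"translation":[0.24,0.40,0],"yaw":82.4},{"translation":[0.24,0.40,0],"yaw":82.4},{"translation":[0.24,0.40,0],"yaw":82.4},{"translation":[0.24,0.40,0],"yaw":82.4},{"translation":[0.24,0.40,0],"yaw":82.4},{"translation":[0.24,0.40,0],"yaw":82.4},{"translation":[0.24,0.40,0],"yaw":82.4},{"translation":[0.24,0.40,0],"yaw":82.4},{"translation":[0.24,0.40,0],"yaw":82.4},{"translation":[0.24,0.40,0],"yaw":82.4},{"translation":[0.24,0.40,0],"yaw":82.4}]' 0.0854 40
```

```text
t: 1.5
tcp_pos: [0.4272, -0.1907, 0.232]
tcp_rot: [0.64, 0.768, 0.001, 0.001]
ft_force: [0.5, 0.0, 0.0]
gripper_width: 0.0851
```

```bash
python3 -m jog '[{"translation":[0.0685,0.4217,-0.10],"yaw":0},{"translation":[0.0685,0.4217,-0.10],"yaw":0},{"translation":[0.0685,0.4217,-0.10],"yaw":0},{"translation":[0.0685,0.4217,-0.10],"yaw":0},{"translation":[0.0685,0.4217,-0.10],"yaw":0},{"translation":[0.0685,0.4217,-0.10],"yaw":0},{"translation":[0.0685,0.4217,-0.10],"yaw":0},{"translation":[0.0685,0.4217,-0.10],"yaw":0},{"translation":[0.0685,0.4217,-0.10],"yaw":0},{"translation":[0.0685,0.4217,-0.10],"yaw":0},{"translation":[0.0685,0.4217,-0.10],"yaw":0},{"translation":[0.0685,0.4217,-0.10],"yaw":0}]'
python3 -m jog '[{"translation":[0,0,-0.03],"yaw":0},{"translation":[0,0,-0.06],"yaw":0},{"translation":[0,0,-0.06],"yaw":0},{"translation":[0,0,-0.06],"yaw":0},{"translation":[0,0,-0.06],"yaw":0}]'
python3 - <<'E'
from h import *
s=read_state();q=s["tcp_rot"];print(s["tcp_pos"],np.degrees(2*np.arctan2(q[1],q[0]))-90)
c=shot("scene"); save("g1.png",c,(350,120,500,260),5)
E
```

```text
t: 2.5
tcp_pos: [0.4911, 0.23, 0.1304]
tcp_rot: [0.644, 0.765, 0.001, -0.002]
ft_force: [-0.5, 0.0, 0.6]
gripper_width: 0.085
t: 2.92
tcp_pos: [0.4932, 0.2245, 0.0729]
tcp_rot: [0.646, 0.763, 0.001, 0.0]
ft_force: [-0.6, 0.3, 0.4]
gripper_width: 0.0851
[0.49316491 0.22450646 0.07287711] 9.499558368053826
```

View pics/g1.png

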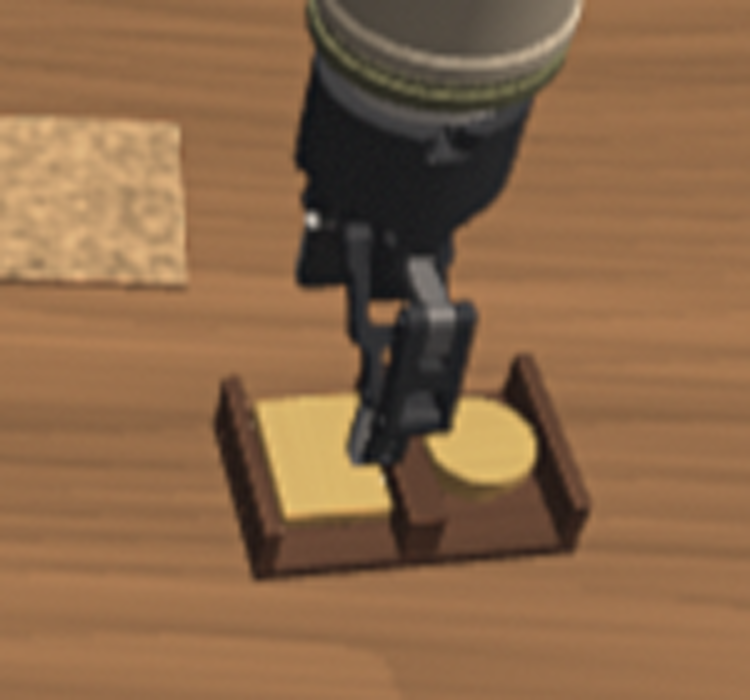

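Run:
```python
from h import *
c=shot("scene");a=np.radians(9.5);d=np.array([np.cos(a),np.sin(a)])
for h in(.073,.086):
  for k in(.0425,.057):
    for sg in(1,-1):
      X=np.r_[np.array([.4930,.2246])+sg*k*d,h];u,v=proj(c,X);print(h,k*sg,(u-350)*5,(v-120)*5)
t=shot("top");save("g1t.png",t,(190,150,310,260),6)
```

```text
0.073 0.0425 360.0267365228706 470.2350601112417
0.073 -0.0425 311.7526113728482 308.2764259532023
0.073 0.057 368.902913527418 500.01443984591094
0.073 -0.057 304.10627974280885 282.62315055417645
0.086 0.0425 366.01654003830134 449.7467525516977
0.086 -0.0425 316.8040693896049 287.1736706890758
0.086 0.057 375.073495495119 479.6663469451235
0.086 -0.057 309.0160517207778 261.4460041579649
```

View pics/g1t.png

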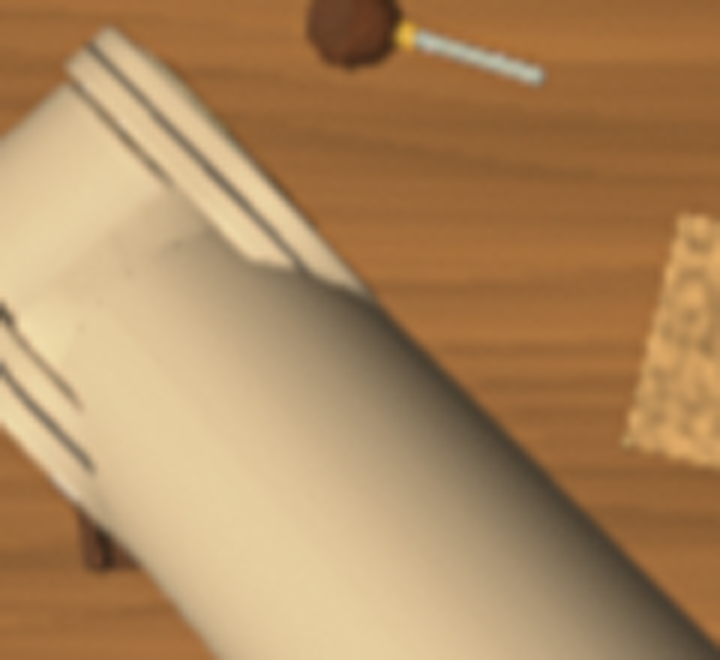

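The scene view shows the near fingertip at crop (377,463). The prediction was about (370,465), so alignment is good. The top view is blocked by the arm. Descending.

```bash
python3 -m jog '[{"translation":[-0.0005,0,-0.02],"yaw":0},{"translation":[-0.0005,0,-0.04],"yaw":0},{"translation":[-0.0005,0,-0.05],"yaw":0},{"translation":[-0.0005,0,-0.055],"yaw":0},{"translation":[-0.0005,0,-0.06],"yaw":0},{"translation":[-0.0005,0,-0.06],"yaw":0},{"translation":[-0.0005,0,-0.06],"yaw":0}]'
python3 - <<'E'
from h import *
c=shot("scene"); save("g2.png",c,(350,140,500,260),5); print(read_state()["tcp_pos"],read_state()["ft_force"])
E
```

```text
t: 3.65
tcp_pos: [0.4924, 0.2247, 0.012]
tcp_rot: [0.646, 0.763, 0.0, 0.0]
ft_force: [0.5, 0.6, 0.4]
gripper_width: 0.0856
[0.49248797 0.22466655 0.01213452] [-0.73332297 -0.16201979 -0.16229579]
```

View pics/g2.png

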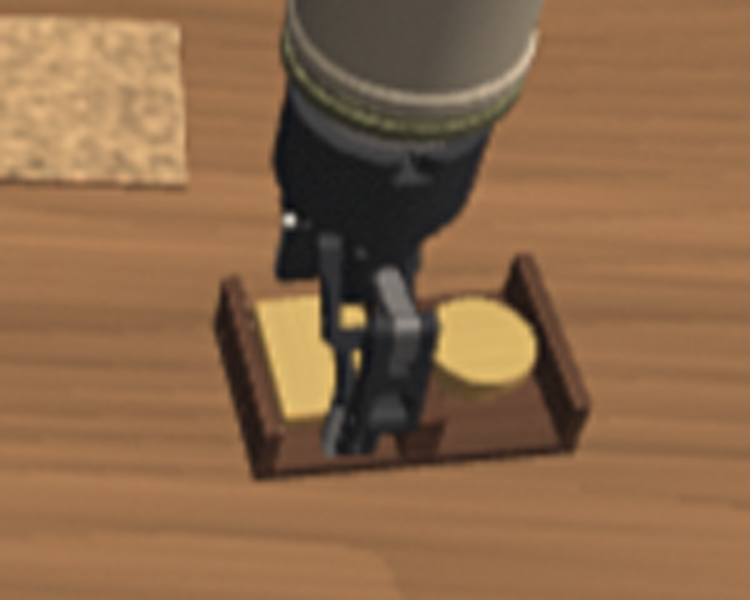

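Run:
```python
from h import *
c=shot("scene");a=np.radians(9.5);d=np.array([np.cos(a),np.sin(a)]);n=np.array([-d[1],d[0]])
for k in(.0425,.057):
  for w in(-.011,.011):
    X=np.r_[np.array([.4925,.2247])+k*d+w*n,.025];u,v=proj(c,X);print(k,w,(u-350)*5,(v-140)*5)
```

```text
0.0425 -0.011 312.6654987939321 442.6936942401903
0.0425 0.011 365.9135018877359 438.74675763963023
0.057 -0.011 320.63883461544975 471.9540730052097
0.057 0.011 374.4557316526391 467.9342326723639
```

Finger tip matches prediction (x 325–380, y≈455). Closing.

```bash
python3 -m jog '[{"translation":[0,0,0],"yaw":0},{"translation":[0,0,0],"yaw":0},{"translation":[0,0,0],"yaw":0},{"translation":[0,0,0],"yaw":0},{"translation":[0,0,0],"yaw":0},{"translation":[0,0,0],"yaw":0}]' 0.05 40
```

```text
t: 4.25
tcp_pos: [0.4923, 0.2245, 0.012]
tcp_rot: [0.646, 0.763, 0.0, 0.0]
ft_force: [-2.2, -1.0, 5.5]
gripper_width: 0.0611
```

```bash
python3 -m jog '[{"translation":[0,0,0.01],"yaw":0},{"translation":[0,0,0.03],"yaw":0},{"translation":[0,0,0.06],"yaw":0},{"translation":[0,0,0.08],"yaw":0},{"translation":[0,0,0.08],"yaw":0},{"translation":[0,0,0.08],"yaw":0}]'
python3 - <<'E'
from h import *
c=shot("scene"); save("g3.png",c,(350,100,500,260),5); print(read_state()["ft_force"])
E
```

```text
t: 4.75
tcp_pos: [0.4927, 0.2246, 0.0927]
tcp_rot: [0.646, 0.763, 0.001, 0.001]
ft_force: [0.6, 0.0, -1.9]
gripper_width: 0.061
[-0.60072269  0.28042663 -0.91253907]
```

View pics/g3.png

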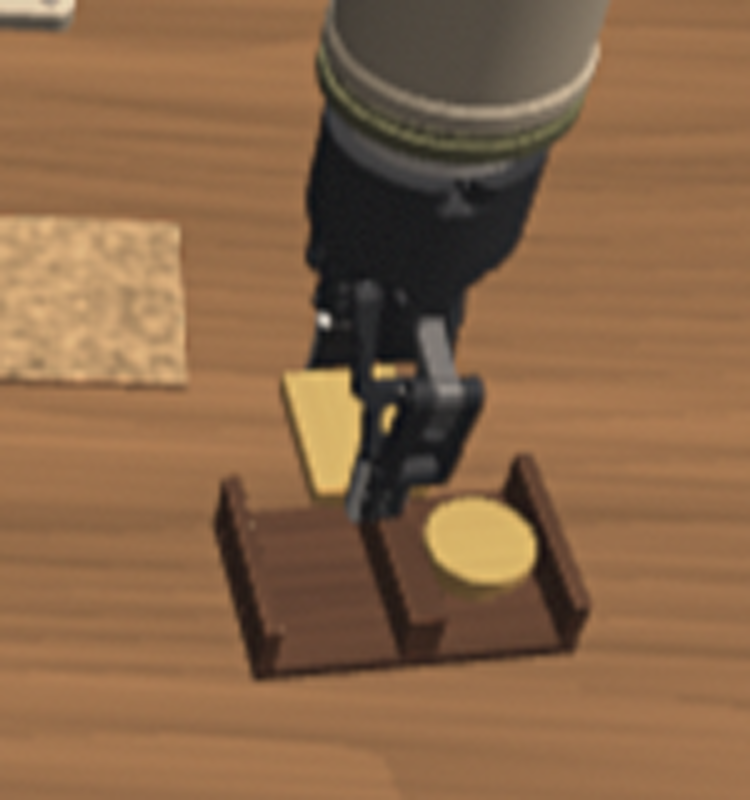

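The picture shows the lid held level at crop (345,430), with the channel empty and the round lid undisturbed. Next: over to pad A, turned -22.3° so the lid lies at the pot's angle.

```bash
python3 -m jog '[{"translation":[0.0436,-0.2027,0],"yaw":-22.3},{"translation":[0.0436,-0.2027,0],"yaw":-22.3},{"translation":[0.0436,-0.2027,0],"yaw":-22.3},{"translation":[0.0436,-0.2027,0],"yaw":-22.3},{"translation":[0.0436,-0.2027,0],"yaw":-22.3},{"translation":[0.0436,-0.2027,-0.02],"yaw":-22.3},{"translation":[0.0436,-0.2027,-0.05],"yaw":-22.3},{"translation":[0.0436,-0.2027,-0.07],"yaw":-22.3},{"translation":[0.0436,-0.2027,-0.075],"yaw":-22.3},{"translation":[0.0436,-0.2027,-0.08],"yaw":-22.3},{"translation":[0.0436,-0.2027,-0.082],"yaw":-22.3},{"translation":[0.0436,-0.2027,-0.082],"yaw":-22.3}]'
python3 -m jog '[{"translation":[0,0,0],"yaw":0},{"translation":[0,0,0],"yaw":0}]'
python3 - <<'E'
from h import *
c=shot("scene"); save("g4.png",c,(250,140,400,270),5)
E
```

```text
t: 5.8
tcp_pos: [0.5354, 0.022, 0.0103]
tcp_rot: [0.781, 0.624, -0.0, 0.0]
ft_force: [0.4, -0.1, -1.6]
gripper_width: 0.0612
t: 5.97
tcp_pos: [0.5362, 0.0219, 0.0101]
tcp_rot: [0.781, 0.624, 0.001, 0.0]
ft_force: [-0.1, 1.1, 2.2]
gripper_width: 0.0609
```

View pics/g4.png

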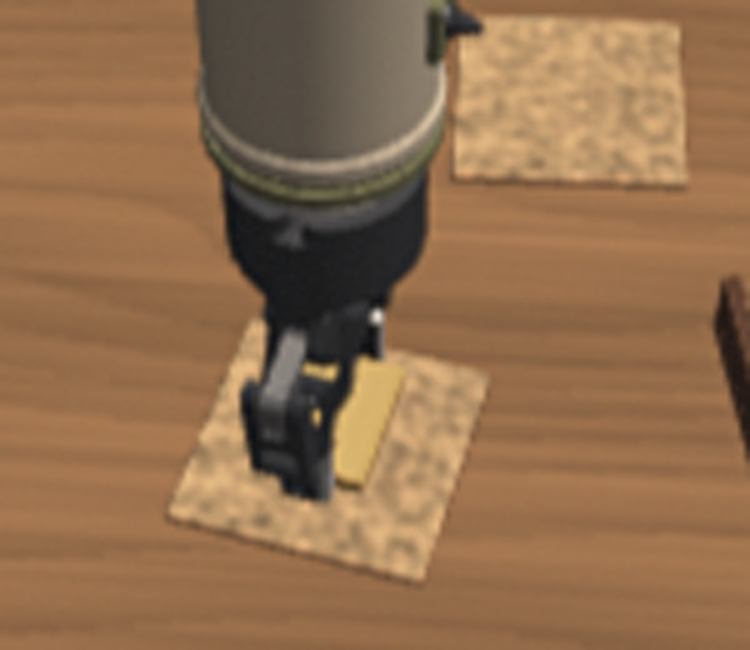

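The lid is on the pad (contact ≈2 N). Releasing and lifting.

```bash
python3 -m jog '[{"translation":[0,0,0],"yaw":0},{"translation":[0,0,0],"yaw":0},{"translation":[0,0,0],"yaw":0},{"translation":[0,0,0],"yaw":0},{"translation":[0,0,0],"yaw":0},{"translation":[0,0,0],"yaw":0}]' 0.0854 40
python3 -m jog '[{"translation":[0,0,0.02],"yaw":0},{"translation":[0,0,0.05],"yaw":0},{"translation":[0,0,0.08],"yaw":-7},{"translation":[0,0,0.10],"yaw":-14},{"translation":[0,-0.04,0.12],"yaw":-21},{"translation":[0,-0.08,0.12],"yaw":-28},{"translation":[0,-0.12,0.12],"yaw":-35},{"translation":[0,-0.16,0.12],"yaw":-42},{"translation":[0,-0.2,0.12],"yaw":-49},{"translation":[0,-0.2,0.12],"yaw":-56},{"translation":[0,-0.2,0.12],"yaw":-63},{"translation":[0,-0.2,0.12],"yaw":-70}]'
python3 - <<'E'
from h import *
for n,box in(("top",(260,150,400,270)),("scene",(250,140,400,270))):
    c=shot(n); save("p_%s.png"%n,c,box,5)
    q=hsv(c);H,S,V=q[...,0],q[...,1],q[...,2]; u,v=[int(round(x)) for x in proj(c,[.536,.022,.028])]
    print(n,u,v,q[v,u])
    print(rect(c,(H>=19)&(H<=25)&(S>(140 if n=="top" else 110))&(V>150),.028,(u,v)))
E
```

```text
t: 6.52
tcp_pos: [0.5356, 0.0217, 0.0093]
tcp_rot: [0.781, 0.624, 0.0, 0.0]
ft_force: [-0.4, -0.2, -0.5]
gripper_width: 0.0853
t: 7.52
tcp_pos: [0.5354, -0.1791, 0.1292]
tcp_rot: [0.998, 0.059, -0.0, -0.0]
ft_force: [-0.1, 0.3, -0.5]
gripper_width: 0.0853
top 318 208 [ 21 172 218]
[536.1  22.2  65.4  48.2 -13.2]
scene 315 222 [ 20 124 218]
[536.4  23.6  63.1  46.5 -13.1]
```

View pics/p_top.png

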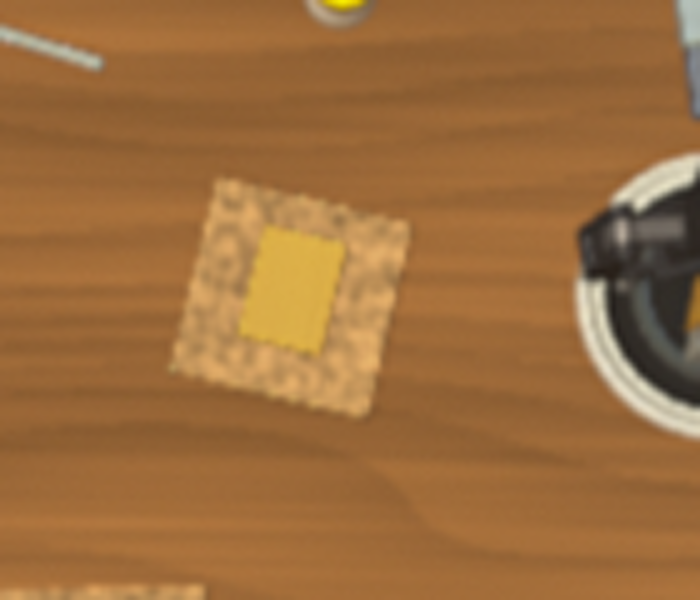

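View pics/p_scene.png

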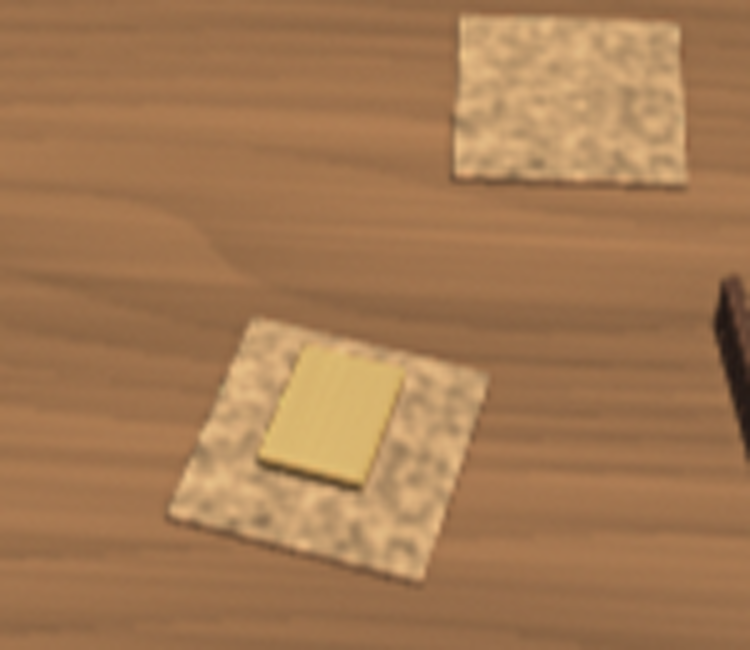

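The lid lies flat and free in the middle of pad A: (536.2, 22.6) mm, long axis at -13°. Next: back over it with the jaws across its width (yaw -20°), down, and grip.

```bash
python3 -m jog '[{"translation":[0,0.0415,0],"yaw":-7},{"translation":[0,0.083,0],"yaw":-14},{"translation":[0,0.124,0],"yaw":-20.1},{"translation":[0,0.165,0],"yaw":-20.1},{"translation":[0,0.2005,0],"yaw":-20.1},{"translation":[0,0.2005,-0.03],"yaw":-20.1},{"translation":[0,0.2005,-0.06],"yaw":-20.1},{"translation":[0,0.2005,-0.09],"yaw":-20.1},{"translation":[0,0.2005,-0.105],"yaw":-20.1},{"translation":[0,0.2005,-0.112],"yaw":-20.1},{"translation":[0,0.2005,-0.117],"yaw":-20.1},{"translation":[0,0.2005,-0.117],"yaw":-20.1}]'
python3 -m jog '[{"translation":[0,0,0],"yaw":0}]'
python3 -m jog '[{"translation":[0,0,0],"yaw":0},{"translation":[0,0,0],"yaw":0},{"translation":[0,0,0],"yaw":0},{"translation":[0,0,0],"yaw":0},{"translation":[0,0,0],"yaw":0},{"translation":[0,0,0],"yaw":0},{"translation":[0,0,0],"yaw":0}]' 0.03 40
```

```text
t: 8.62
tcp_pos: [0.5356, 0.0223, 0.0122]
tcp_rot: [0.994, -0.111, -0.0, -0.0]
ft_force: [-0.5, 0.2, 0.6]
gripper_width: 0.0854
t: 8.7
tcp_pos: [0.5363, 0.0223, 0.0133]
tcp_rot: [0.994, -0.112, 0.001, -0.0]
ft_force: [0.1, -0.0, 0.7]
gripper_width: 0.0854
t: 9.28
tcp_pos: [0.5361, 0.0221, 0.0132]
tcp_rot: [0.994, -0.112, 0.001, 0.0]
ft_force: [-2.2, -0.1, 5.8]
gripper_width: 0.045
```

```bash
python3 -m jog '[{"translation":[0,0,0.02],"yaw":0},{"translation":[0,0,0.05],"yaw":0},{"translation":[0,0,0.085],"yaw":0},{"translation":[0,0,0.12],"yaw":0},{"translation":[0.0054,-0.04,0.12],"yaw":0},{"translation":[0.0054,-0.08,0.12],"yaw":0},{"translation":[0.0054,-0.12,0.12],"yaw":0},{"translation":[0.0054,-0.16,0.12],"yaw":0},{"translation":[0.0054,-0.2,0.12],"yaw":0},{"translation":[0.0054,-0.2323,0.12],"yaw":0},{"translation":[0.0054,-0.2323,0.12],"yaw":0},{"translation":[0.0054,-0.2323,0.12],"yaw":0}]'
python3 -m jog '[{"translation":[0,0,0],"yaw":0}]'
python3 - <<'E'
from h import *
for n,box in(("top",(350,130,470,240)),("scene",(150,100,290,260))):
    c=shot(n); save("q_%s.png"%n,c,box,5)
E
```

```text
t: 10.28
tcp_pos: [0.5403, -0.2124, 0.1321]
tcp_rot: [0.993, -0.114, -0.0, 0.0]
ft_force: [0.7, 0.9, -1.4]
gripper_width: 0.045
t: 10.37
tcp_pos: [0.541, -0.2092, 0.1322]
tcp_rot: [0.994, -0.112, -0.0, -0.0]
ft_force: [-0.1, 0.2, -0.3]
gripper_width: 0.0447
```

View pics/q_top.png

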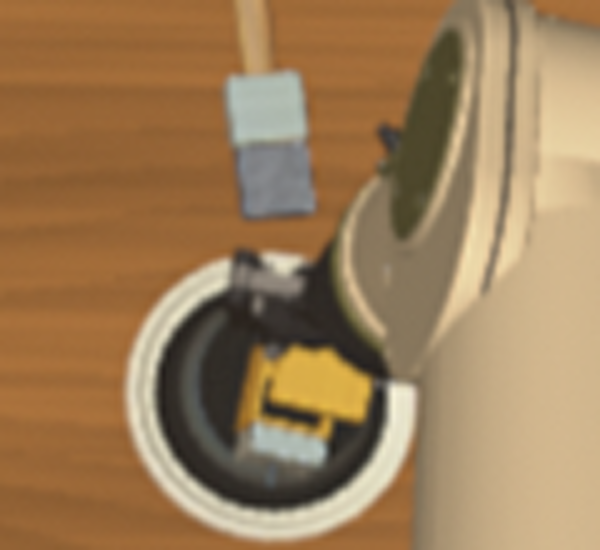

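View pics/q_scene.png

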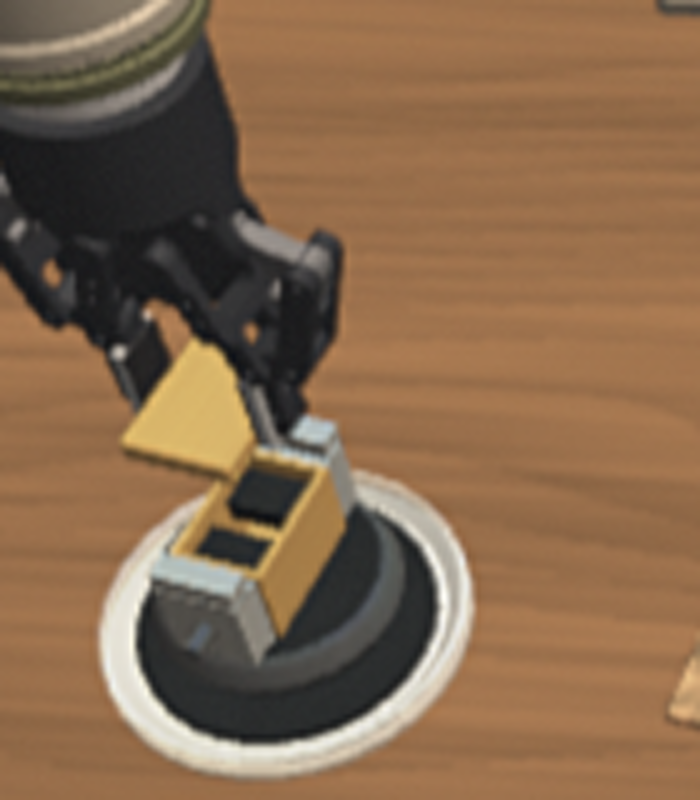

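Run:
```python
from h import *
s=read_state();print(s["tcp_pos"],np.degrees(2*np.arctan2(s["tcp_rot"][1],s["tcp_rot"][0]))-90)
a=np.radians(-13);d=np.array([np.cos(a),np.sin(a)]);n=np.array([-d[1],d[0]])
for nm,o in(("scene",(150,100)),("top",(350,130))):
  c=shot(nm)
  for x,y in((31,23),(31,-23),(-31,23),(-31,-23)):
    u,v=proj(c,np.r_[s["tcp_pos"][:2]+x/1e3*d+y/1e3*n,.148]);print(nm,x,y,(u-o[0])*5,(v-o[1])*5)
```

```text
[ 0.54128972 -0.20835971  0.13241808] -102.74495838975392
scene 31 23 220.76619613667532 466.0013945382384
scene 31 -23 109.30923352167355 437.65043051916706
scene -31 23 299.81835329708844 347.21654095605004
scene -31 -23 192.56700999218793 321.561147428083
top 31 23 293.80361491898753 272.1711012841421
top 31 -23 387.12827974601794 295.0565153378079
top -31 23 267.26231119661605 395.50817744608764
top -31 -23 361.51354343908565 418.7531158641848
```

Run:
```python
from h import *
for nm in("scene","top"):
  c=shot(nm);X=cloud(c);q=hsv(c);H,S,V=q[...,0],q[...,1],q[...,2]
  m=(H>=18)&(H<=25)&(S>100)&(V>150)&(X[...,2]>.11)&(X[...,2]<.17)&(abs(X[...,0]-.54)<.06)&(abs(X[...,1]+.21)<.06)
  m=cv2.erode(m.astype(np.uint8),np.ones((3,3)))>0
  P=X[m];print(nm,len(P),P.mean(0).round(4),np.percentile(P[:,2],[5,50,95]).round(4))
  A=np.c_[P[:,:2]-[.541,-.2085],np.ones(len(P))];k=np.linalg.lstsq(A,P[:,2],rcond=None)[0];print("slope x,y,z0",k.round(3))
```

```text
scene 302 [ 0.5516 -0.2106  0.1475] [0.1459 0.1475 0.149 ]
slope x,y,z0 [-0.    -0.002  0.147]
top 143 [ 0.524  -0.2032  0.1474] [0.1442 0.1476 0.1499]
slope x,y,z0 [-0.032 -0.004  0.147]
```

Run:
```python
from h import *
c=shot("scene");X=cloud(c);q=hsv(c);H,S,V=q[...,0],q[...,1],q[...,2]
save("q2.png",c,(165,160,215,205),12)
for p in((122,443),(240,474)):
  print(ray(c,p[0]/5+150,p[1]/5+100,.1475)*1e3)
print(read_state()["tcp_pos"])
```

```text
[ 568.10760477 -232.54312568  147.5       ]
[ 579.46893092 -185.1360722   147.5       ]
[ 0.54114404 -0.20944555  0.13243265]
```

View pics/q2.png

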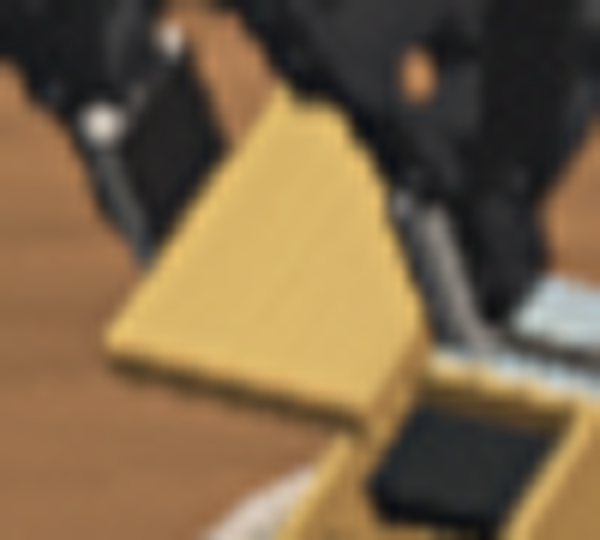

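Run:
```python
from h import *
c=shot("scene")
A,B=[ray(c,p[0]/12+165-.46,p[1]/12+160-.46,.1475)*1e3 for p in((105,340),(365,412))]
d=B-A;print(A,B,np.linalg.norm(d),np.degrees(np.arctan2(d[1],d[0]))-90,(A+B)[:2]/2-31*np.array([np.cos(np.radians(-13)),np.sin(np.radians(-13))]))
```

```text
[ 566.52972903 -235.12798669  147.5       ] [ 577.72466843 -191.26060759  147.5       ] 45.27332125725535 -14.316291530899491 [ 541.92172672 -206.22081446]
```

Depth shows the lid level with its top at 147.5 mm, as expected. Against the mouth, top says about -1.3 mm in y and scene about -2.8 mm. I'll correct by x +0.5, y -1.8 mm and descend carefully.

```bash
python3 -m jog '[{"translation":[0.0005,-0.0018,-0.01],"yaw":0},{"translation":[0.0005,-0.0018,-0.025],"yaw":0},{"translation":[0.0005,-0.0018,-0.035],"yaw":0},{"translation":[0.0005,-0.0018,-0.042],"yaw":0},{"translation":[0.0005,-0.0018,-0.042],"yaw":0},{"translation":[0.0005,-0.0018,-0.042],"yaw":0}]'
python3 - <<'E'
from h import *
for n,box in(("top",(350,130,470,240)),("scene",(160,140,260,240))):
    c=shot(n); save("r_%s.png"%n,c,box,6)
E
```

```text
t: 11.27
tcp_pos: [0.5413, -0.2118, 0.09]
tcp_rot: [0.994, -0.112, -0.0, -0.0]
ft_force: [0.0, 0.2, -0.7]
gripper_width: 0.0447
```

View pics/r_scene.png

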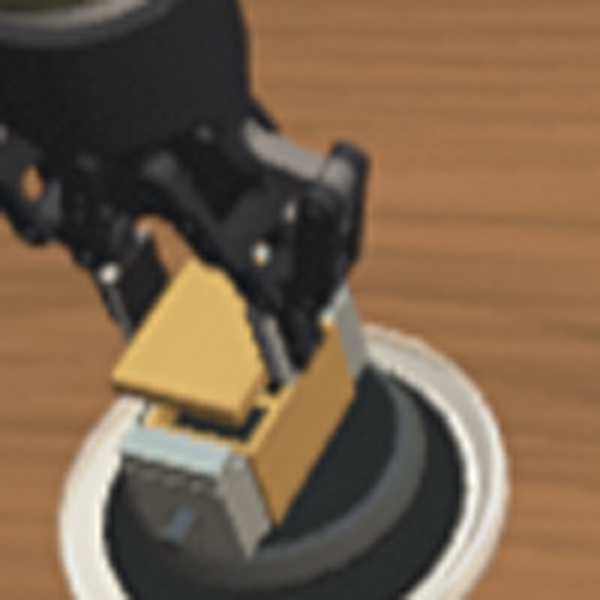

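View pics/r_top.png

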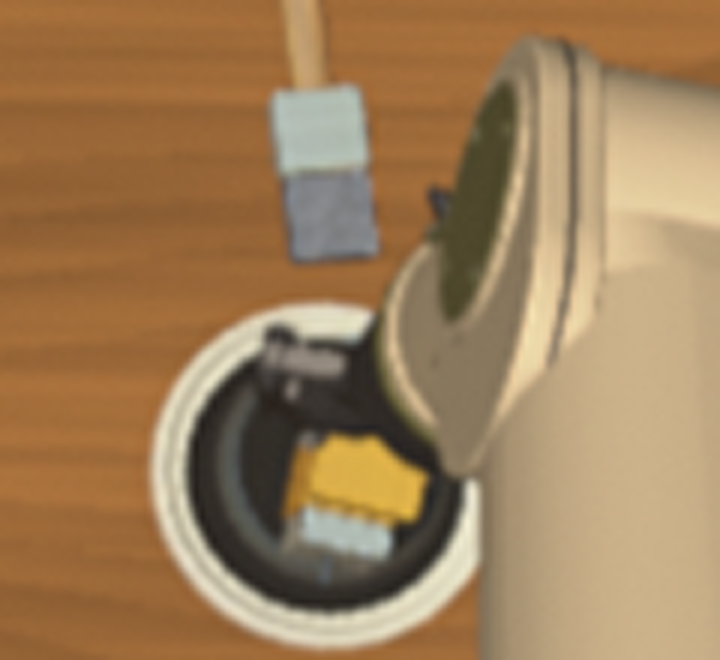

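Run:
```python
from h import *
a=np.radians(-13);D=np.array([np.cos(a),np.sin(a)]);N=np.array([-D[1],D[0]])
c=shot("scene")
f=lambda c,o,p,h:ray(c,p[0]/6+o[0]-.4,p[1]/6+o[1]-.4,h)[:2]*1e3
A,B=[f(c,(160,140),p,.1055) for p in((113,382),(243,417))]
J1,J2=[f(c,(160,140),p,.087) for p in((130,425),(245,458))]
print("scene lid",A@N,B@N,(A+B)@N/2,(A+B)@D/2-31,"jaw n",J1@N,J2@N,(J1+J2)@N/2,(J1+J2)@D/2-34)
c=shot("top")
A,B=[f(c,(350,130),p,.1055) for p in((305,500),(416,525))]
J1,J2=[f(c,(350,130),p,.087) for p in((303,506),(392,526))]
print("top lid",A@N,B@N,(A+B)@N/2,(A+B)@D/2+31,"jaw",J1@N,J2@N,(J1+J2)@N/2,(J1+J2)@D/2+34)
print(D@[541.6,-209.8],N@[541.6,-209.8],read_state()["tcp_pos"]*1e3@np.r_[N,0])
```

```text
scene lid -102.29531961133354 -55.75810284912798 -79.02671123023073 576.8892030376115 jaw n -100.33816038528764 -58.2288456077389 -79.28350299651325 576.6632900913608
top lid -60.50851066613827 -107.25049257530924 -83.87950162072376 572.5630955692059 jaw -63.41388162123959 -101.52660049130967 -82.47024105627462 576.5190919557066
574.9135582890262 -82.58934855930507 -84.71864566039291
```

The scene view puts lid and jaws within 0.3 mm across, and top within 1.4 mm, both inside the 2 mm clearance and 5 mm lead-in. Lowering in small steps.

```bash
python3 -m jog '[{"translation":[0,0.0005,-0.003],"yaw":0},{"translation":[0,0.0005,-0.006],"yaw":0},{"translation":[0,0.0005,-0.008],"yaw":0},{"translation":[0,0.0005,-0.0095],"yaw":0},{"translation":[0,0.0005,-0.0095],"yaw":0},{"translation":[0,0.0005,-0.0095],"yaw":0}]'
```

```text
t: 11.97
tcp_pos: [0.5414, -0.2114, 0.0807]
tcp_rot: [0.994, -0.112, -0.0, 0.0]
ft_force: [-0.0, 0.1, -1.2]
gripper_width: 0.0448
```

```bash
python3 -m jog '[{"translation":[0,0,-0.001],"yaw":0},{"translation":[0,0,-0.0015],"yaw":0},{"translation":[0,0,-0.0015],"yaw":0},{"translation":[0,0,-0.0015],"yaw":0}]'
python3 -m jog '[{"translation":[0,0,0],"yaw":0},{"translation":[0,0,0],"yaw":0},{"translation":[0,0,0],"yaw":0},{"translation":[0,0,0],"yaw":0},{"translation":[0,0,0],"yaw":0},{"translation":[0,0,0],"yaw":0}]' 0.0854 40
python3 -m jog '[{"translation":[0,0,0.02],"yaw":0},{"translation":[0,0,0.05],"yaw":0},{"translation":[0,0,0.08],"yaw":0},{"translation":[-0.03,0.03,0.12],"yaw":0},{"translation":[-0.06,0.06,0.14],"yaw":0},{"translation":[-0.06,0.1,0.14],"yaw":0},{"translation":[-0.06,0.14,0.14],"yaw":0},{"translation":[-0.06,0.18,0.14],"yaw":0},{"translation":[-0.06,0.2,0.14],"yaw":0},{"translation":[-0.06,0.2,0.14],"yaw":0}]'
python3 - <<'E'
from h import *
a=np.radians(-13)
for n,box in(("top",(360,160,450,240)),("scene",(160,140,260,240))):
    c=shot(n); save("s_%s.png"%n,c,box,7)
    X=cloud(c);q=hsv(c);H,S,V=q[...,0],q[...,1],q[...,2]
    m=(H>=18)&(H<=25)&(S>100)&(V>150)&(X[...,2]>.085)&(X[...,2]<.12)&(abs(X[...,0]-.54)<.06)&(abs(X[...,1]+.21)<.06)
    P=X[cv2.erode(m.astype(np.uint8),np.ones((3,3)))>0]
    k=np.linalg.lstsq(np.c_[P[:,:2]-[.5416,-.2098],np.ones(len(P))],P[:,2],rcond=None)[0];print(n,len(P),k.round(4))
    u,v=[int(round(x)) for x in proj(c,[.5416,-.21,.0935])]
    print(rect(c,(H>=18)&(H<=25)&(S>110)&(V>190)&(X[...,2]>.086),.0935,(u,v)))
E
```

```text
t: 12.3
tcp_pos: [0.5415, -0.2114, 0.0793]
tcp_rot: [0.994, -0.112, 0.0, 0.0]
ft_force: [0.0, -0.6, -1.3]
gripper_width: 0.045
t: 12.8
tcp_pos: [0.5415, -0.2114, 0.0794]
tcp_rot: [0.994, -0.112, 0.0, 0.0]
ft_force: [0.2, 0.2, -0.1]
gripper_width: 0.0858
t: 13.63
tcp_pos: [0.4813, -0.0043, 0.2201]
tcp_rot: [0.994, -0.108, 0.001, -0.001]
ft_force: [0.0, -0.2, 0.5]
gripper_width: 0.0855
top 345 [-0.0154  0.0163  0.0938]
[ 542.3 -210.8   61.5   46.3  -13.2]
scene 442 [-0.0294  0.0173  0.0939]
[ 542.6 -209.2   62.5   46.6  -12.6]
```

View pics/s_top.png

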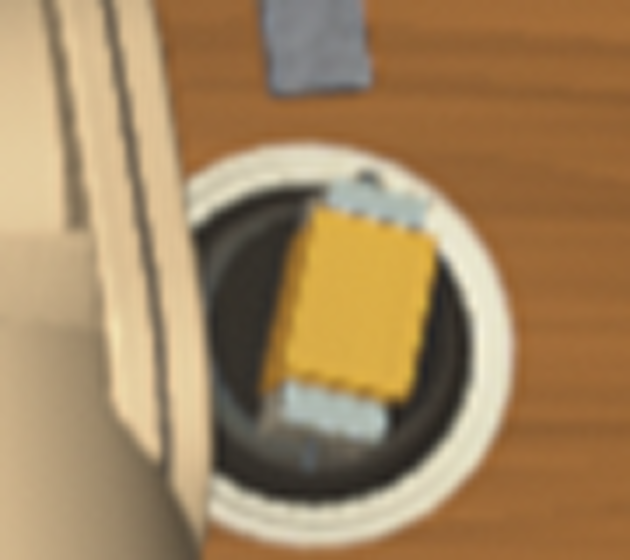

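View pics/s_scene.png

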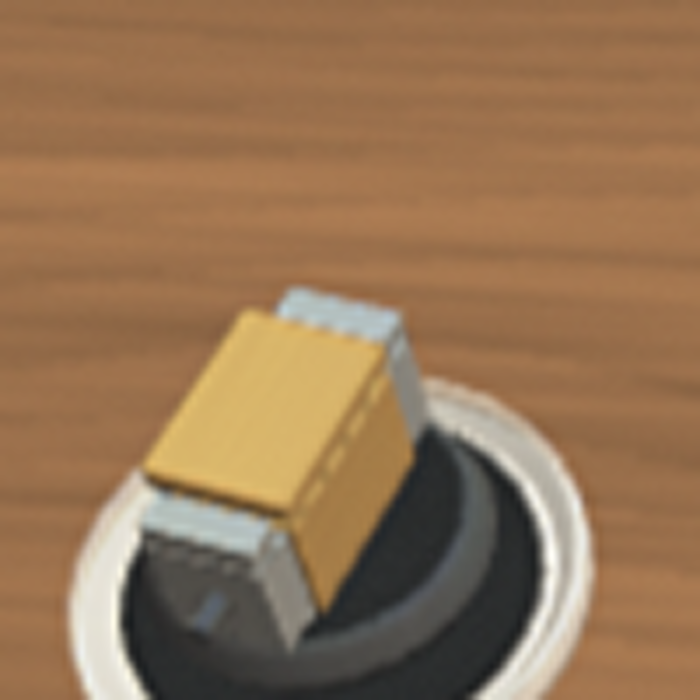

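Both views show the lid standing level in the mouth: centre (542.4, -210.0), top 93.8 mm (home is 88), so about 5.8 mm proud, clear of both jaws. Next: close the fingers and press in the middle.

```bash
python3 -m jog '[{"translation":[0.0,-0.03,0],"yaw":0},{"translation":[0.03,-0.06,0],"yaw":0},{"translation":[0.061,-0.09,0],"yaw":0},{"translation":[0.061,-0.13,0],"yaw":0},{"translation":[0.061,-0.17,0],"yaw":0},{"translation":[0.061,-0.1987,0],"yaw":0},{"translation":[0.061,-0.1987,-0.03],"yaw":0},{"translation":[0.061,-0.1987,-0.06],"yaw":0},{"translation":[0.061,-0.1987,-0.09],"yaw":0},{"translation":[0.061,-0.1987,-0.115],"yaw":0},{"translation":[0.061,-0.1987,-0.115],"yaw":0},{"translation":[0.061,-0.1987,-0.115],"yaw":0}]' 0 40
python3 -m jog '[{"translation":[0,0,0],"yaw":0}]'
python3 - <<'E'
from h import *
c=shot("scene"); save("u.png",c,(160,120,260,240),6);print(read_state()["tcp_pos"])
E
```

```text
t: 14.73
tcp_pos: [0.5414, -0.2112, 0.1036]
tcp_rot: [0.994, -0.113, -0.001, -0.0]
ft_force: [0.8, -0.9, 0.6]
gripper_width: 0.0001
t: 14.82
tcp_pos: [0.5431, -0.2112, 0.1059]
tcp_rot: [0.994, -0.113, 0.001, 0.0]
ft_force: [-0.2, -0.8, -0.0]
gripper_width: 0.0001
[ 0.54349752 -0.21103107  0.1063638 ]
```

View pics/u.png

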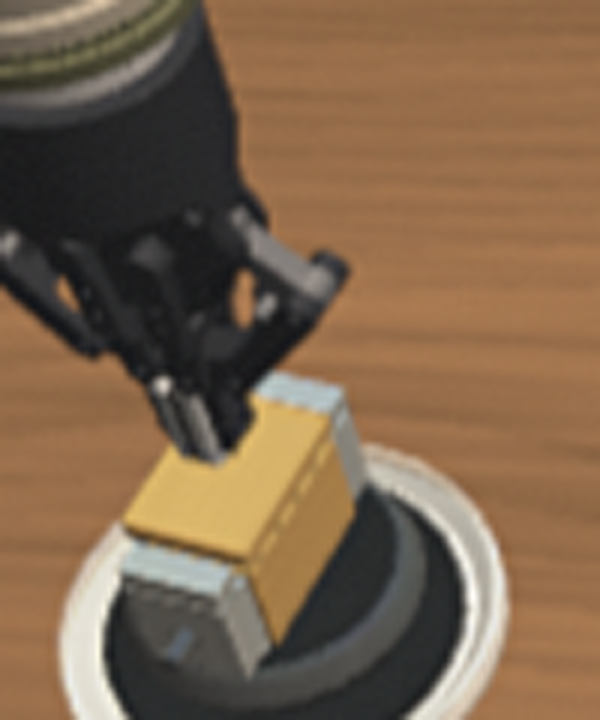

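The closed fingers are centred over the lid. Pressing down gradually.

```bash
python3 -m jog '[{"translation":[0,0.001,-0.006],"yaw":0},{"translation":[0,0.001,-0.010],"yaw":0},{"translation":[0,0.001,-0.012],"yaw":0},{"translation":[0,0.001,-0.013],"yaw":0},{"translation":[0,0.001,-0.014],"yaw":0},{"translation":[0,0.001,-0.014],"yaw":0}]'
python3 -m jog '[{"translation":[0,0,-0.001],"yaw":0},{"translation":[0,0,-0.002],"yaw":0},{"translation":[0,0,-0.003],"yaw":0},{"translation":[0,0,-0.004],"yaw":0},{"translation":[0,0,-0.004],"yaw":0}]'
```

```text
t: 15.37
tcp_pos: [0.5426, -0.2091, 0.0913]
tcp_rot: [0.994, -0.112, 0.0, 0.0]
ft_force: [-3.4, 1.5, 8.0]
gripper_width: -0.0001
t: 15.78
tcp_pos: [0.5426, -0.2091, 0.0881]
tcp_rot: [0.994, -0.112, 0.0, 0.0]
ft_force: [-7.3, 2.4, 17.2]
gripper_width: 0.0001
```

```bash
python3 -m jog '[{"translation":[0,0,-0.001],"yaw":0},{"translation":[0,0,-0.001],"yaw":0}]'
python3 -m jog '[{"translation":[0,0,0.01],"yaw":0},{"translation":[0,0,0.03],"yaw":0},{"translation":[0,0,0.05],"yaw":0},{"translation":[0,0.04,0.09],"yaw":0},{"translation":[0,0.08,0.09],"yaw":0},{"translation":[0,0.12,0.09],"yaw":0},{"translation":[0,0.16,0.09],"yaw":0},{"translation":[0,0.16,0.09],"yaw":0}]'
cat > chk.py <<'E'
from h import *
import sys
a=np.radians(-13);D=np.array([np.cos(a),np.sin(a)])
for n,box in(("top",(360,160,450,240)),("scene",(160,140,260,240))):
    c=shot(n); save("%s_%s.png"%(sys.argv[1],n),c,box,7)
    X=cloud(c);q=hsv(c);H,S,V=q[...,0],q[...,1],q[...,2]
    m=(H>=18)&(H<=25)&(S>100)&(V>150)&(X[...,2]>.082)&(X[...,2]<.12)&(abs(X[...,0]-.54)<.06)&(abs(X[...,1]+.21)<.06)
    P=X[cv2.erode(m.astype(np.uint8),np.ones((3,3)))>0]
    x=(P[:,:2]-[.5416,-.2098])@D
    print(n,len(P),"z mid %.4f"%np.median(P[:,2]),[(lo,np.round(np.median(P[(x>lo/1e3)&(x<lo/1e3+.012),2]),4)) for lo in(-30,-18,-6,6,18)])
    u,v=[int(round(y)) for y in proj(c,[.5416,-.21,.089])]
    print(rect(c,(H>=18)&(H<=25)&(S>110)&(V>190)&(X[...,2]>.08),.088,(u,v)))
E
python3 chk.py w
```

```text
t: 15.95
tcp_pos: [0.5427, -0.2092, 0.088]
tcp_rot: [0.994, -0.112, 0.0, 0.001]
ft_force: [-12.0, 2.9, 25.7]
gripper_width: 0.0001
t: 16.62
tcp_pos: [0.5426, -0.0405, 0.1765]
tcp_rot: [0.994, -0.108, 0.001, -0.001]
ft_force: [-0.5, 1.4, -0.5]
gripper_width: 0.0001
top 147 z mid 0.0881 [(-30, np.float64(0.0874)), (-18, np.float64(0.0881)), (-6, np.float64(0.0888)), (6, np.float64(0.0878)), (18, np.float64(0.0878))]
[ 540.5 -217.3   61.3   32.7  -12.5]
scene 414 z mid 0.0883 [(-30, np.float64(0.0882)), (-18, np.float64(0.0883)), (-6, np.float64(0.0884)), (6, np.float64(0.0881)), (18, np.float64(0.0885))]
[ 542.7 -209.1   61.4   47.   -13.6]
```

View pics/w_scene.png

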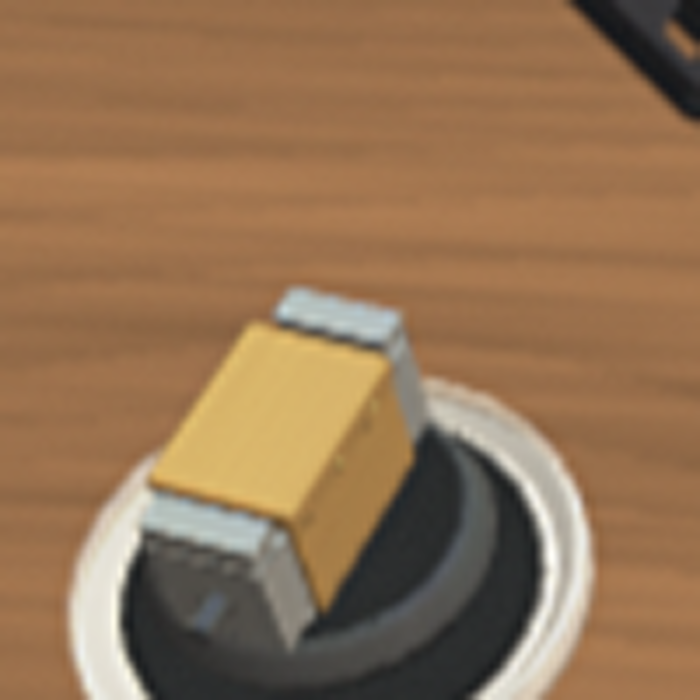

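View pics/w_top.png

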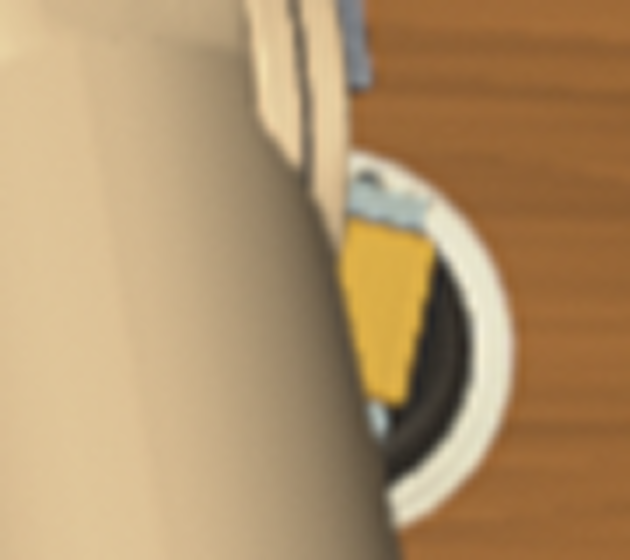

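Both ends are home: the depth profile is 88.1–88.5 mm along the length in the scene view, and the gap under the flange is closed. Now the confirming press.

```bash
python3 -m jog '[{"translation":[0,-0.04,0],"yaw":0},{"translation":[0,-0.08,0],"yaw":0},{"translation":[0,-0.12,0],"yaw":0},{"translation":[0,-0.16,0],"yaw":0},{"translation":[0,-0.16,-0.03],"yaw":0},{"translation":[0,-0.16,-0.06],"yaw":0},{"translation":[0,-0.16,-0.075],"yaw":0},{"translation":[0,-0.16,-0.083],"yaw":0},{"translation":[0,-0.16,-0.087],"yaw":0},{"translation":[0,-0.16,-0.089],"yaw":0},{"translation":[0,-0.16,-0.090],"yaw":0},{"translation":[0,-0.16,-0.090],"yaw":0}]'
python3 -m jog '[{"translation":[0,0,0],"yaw":0},{"translation":[0,0,0],"yaw":0},{"translation":[0,0,0],"yaw":0}]'
python3 -m jog '[{"translation":[0,0,0.01],"yaw":0},{"translation":[0,0,0.03],"yaw":0},{"translation":[0,0,0.06],"yaw":0},{"translation":[0,0.04,0.10],"yaw":0},{"translation":[0,0.08,0.12],"yaw":0},{"translation":[-0.04,0.12,0.12],"yaw":0},{"translation":[-0.08,0.16,0.12],"yaw":0},{"translation":[-0.08,0.2,0.12],"yaw":0},{"translation":[-0.08,0.24,0.12],"yaw":0},{"translation":[-0.08,0.24,0.12],"yaw":0},{"translation":[-0.08,0.24,0.12],"yaw":0}]'
python3 chk.py x
python3 - <<'E'
from h import *
for n in("top","scene"): save("end_%s.png"%n,shot(n),s=1.25)
E
```

```text
t: 17.72
tcp_pos: [0.542, -0.2104, 0.0881]
tcp_rot: [0.994, -0.113, -0.0, 0.001]
ft_force: [-14.4, 3.5, 20.5]
gripper_width: -0.0002
t: 17.97
tcp_pos: [0.5419, -0.2104, 0.0881]
tcp_rot: [0.994, -0.113, -0.0, 0.001]
ft_force: [-12.8, 2.8, 19.1]
gripper_width: -0.0
t: 18.88
tcp_pos: [0.462, 0.0374, 0.2074]
tcp_rot: [0.994, -0.108, 0.002, -0.0]
ft_force: [0.3, 0.7, 1.3]
gripper_width: 0.0001
top 324 z mid 0.0882 [(-30, np.float64(0.0877)), (-18, np.float64(0.0884)), (-6, np.float64(0.0878)), (6, np.float64(0.0885)), (18, np.float64(0.0885))]
[ 543.  -210.7   61.8   46.3  -13.3]
scene 413 z mid 0.0882 [(-30, np.float64(0.0881)), (-18, np.float64(0.0882)), (-6, np.float64(0.0885)), (6, np.float64(0.0883)), (18, np.float64(0.0881))]
[ 543.4 -209.5   60.8   46.9  -13.1]
```

View pics/end_scene.png

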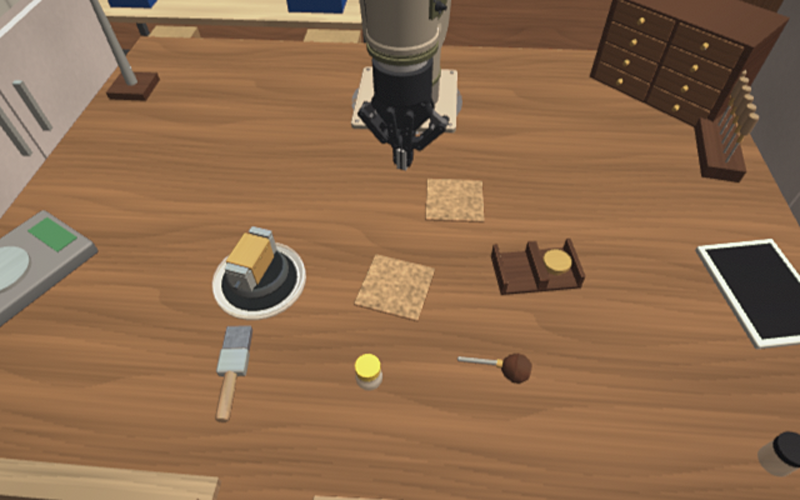

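View pics/x_scene.png

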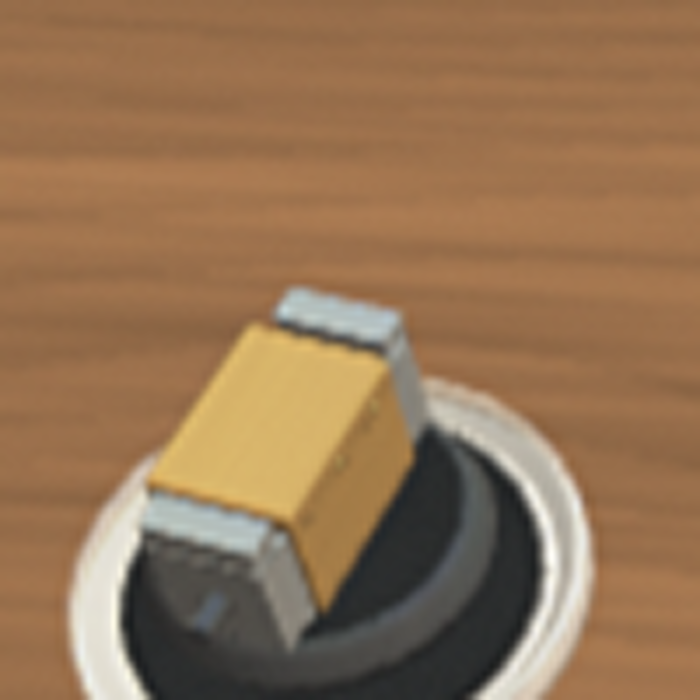

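The lid is still home at scene (250,255): top 88.2 mm, flat, centred at about (543, -210) after taking about 19 N. The round lid, burnisher, jar and brush are at their starting pixels, and the arm is clear. Handing in.

```bash
python3 -c "
from plant import bot
print(bot.close_job())"
```

```text
the job is handed in; nothing more can be done
None
```

The lid is closed on the pot and the job is handed in; the simulated clock read 18.9 s after the last move. I gripped the lid by its ends, laid it on the rightmost cork pad, and re-gripped it across its width. I then set it loosely in the mouth, pressed it home in the middle, lifted off, and pressed it once more.

**Fit and presses:**
- **Loose in the mouth:** the lid stood about 5.8 mm proud and level before pressing.
- **First press:** the lid reached home at about 17 N, and I held on up to about 26 N.
- **Confirming press:** at about 19–20 N the fingertips stayed at 88.1 mm, so it no longer gave.

**Final state:**
- **Lid height:** its top is at 88.2 mm in both views (home is 88 mm) and flat within depth noise, with both ends home.
- **Lid position:** centred within about 2 mm of my measured mouth centre.
- **Bystanders:** the round lid, burnisher, jar and brush looked unmoved in the last scene picture. I compared them by eye and did not re-measure them.

**Disagreements:**
- The two cameras differed by 1–3 mm in y, most on the lid held above the pot. I took a value between them, and it stayed within the plug's clearance.
- Both presses showed 12–14 N of sideways force in x that I did not explain; the lid did not visibly shift.

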